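# Pin and lock a floating microscope stage for transport

### The arm

A 6-joint arm with a two-finger parallel gripper is mounted at the origin on the work surface. World frame = base frame: x ahead of the robot, y to its left, z up, the work surface at z = 0. Lengths are in m, angles in rad, forces in N, time in s.
With the tool pointing down it reaches from about 0.3 to 0.875 m from the base axis. Payload 6.4 kg.
Tool frame: the origin (TCP) lies at the very end of the fingers, on their centre line; the grasp point (between the pads) lies 19 mm behind it; y points along the fingers, x is the direction in which the jaws open and shut, and the axes are right-handed (so a half turn about y gives the same grasp; the last joint's range is limited). The gripper opens to 85 mm and grips with 20 to 120 N. Pads are 22 mm wide; open, the fingers measure 114 mm over their backs; the gripper's body (76 mm by 85 mm) begins 54 mm behind the grasp point. The pads swing forward as they close: fully open they stand 13 mm farther back than shut.
Start: joints at [0.983, 0.181, 1.607, -0, 1.354, -0.206], TCP at [0.214, 0.534, 0.231] pointing down, gripper open.
Joint ranges: [-2.99, 2.99], [-0.89, 2.07], [0.3, 2.58], [-1.14, 4.28], [0, 2.63], [-3.12, 3.12]. Speed limits (rad/s): [2.57, 2.57, 3.01, 3.14, 3.14, 3.14].

### API

Orientations are given as a unit quaternion [x, y, z, w].
In Python, from workcell import move_to, move_linear, set_joints, gripper_to, sleep, inverse_kinematics, read_state, capture, get_calibration, IKError, close_job gives the robot as it stands. The module is installed in compiled form; this text tells all that it offers. Calls block until the motion is done:
- move_to(position, orientation): joint-space move of the TCP to a pose.
- move_linear(position, attitude=None, vel=0.15, until_force=None): straight line of the TCP; attitude=None keeps the orientation; vel is the mean speed in m/s. With until_force (N) it stops when the force on the tool has changed by that much, and returns True; else False.
- set_joints(angles): joint-space move.
- gripper_to(opening, squeeze=None): finger opening in m; squeeze is the grip in N (None keeps the last); returns when the fingers have stopped.
- sleep(seconds).
- inverse_kinematics(position, orientation): joint angles nearest the present ones, or None.
- read_state(): the state.
- capture(name): name is "scene" or "top" or "wrist"; returns (picture, depth): 420x560x3 uint8, red, green, blue; 420x560 float32, m along the optical axis (not along the pixel's ray), 0 where there is no reading.
- get_calibration(name): a dict with "camera_matrix" (3x3 intrinsics, pixels), "k1" (the pictures are not rectified: a ray, as slopes to the right and down, at radius r is drawn at 1 + k1 r^2 times it, then the intrinsics apply), "R" (3x3) and "t" (3): a world point X has camera coordinates R X + t; the wrist camera has in their place "mount" (4x4, takes a point from camera to tool coordinates, whose origin is the TCP and whose axes are the tool frame's). Camera axes: x right, y down, z forward; pixel columns grow to the right and rows downward; lengths in m; the calibration is good to about 2 mm. A picture is of the moment at which its call begins: read the wrist's pose just before it. get_calibration takes no time and is no camera call.
A pose or a line that the arm cannot do raises IKError and nothing moves.
- close_job(): hands the job in, once; it reports no verdict.
The state is a dict: "clock": time; "joint_pos": joint angles; "joint_vel": joint speeds; "tau": joint torques, N m; "position": TCP position; "tool_rot": TCP orientation; "contact_force": force on the tool from outside, world axes, zero at the start; "moment": the same for the moment, N m; "opening": finger opening in m.
Only numpy, scipy, OpenCV 4.12 (cv2) and the standard library are available. Lean on these libraries where they do the work, as an engineer would, in place of code of your own. Each camera call takes 0.05 s, during which the arm holds its last target.

### The job

Lock the floating white stage plate of the microscope foot for transport: its two holes do not line up with those in the dark deck below. First gently feel and work the red-handled drift pin down through the plate's yellow-ringed hole into the deck until its collar is flush on the plate, and leave it there; then fit the brass thumb bolt fully home in the other hole. Never force either pin, let both go, and do not disturb the other things on the bench.

Things in the scene. Friction and masses are not known exactly. Their poses are not given: they have to be found in the camera images.
- scope: fixed grey round microscope foot, 200 mm across; origin at the centre of its underside, z up. Column socket (radius 26, height 80 mm) 118 mm from the axis along its -y; focus knobs reach 121 mm along +x and -x (49 mm high). On it a fast dark steel deck, 200 x 92 mm, top at height 96 mm, with two blind holes 31 mm deep, not at its middle, 13 and 11.5 mm wide like the plate's
- drift_hole (a point): centre, at the upper face (height 104 mm), of the yellow-ringed 13 mm through hole of the white plate (156 x 62 x 8 mm). The plate lies on the deck and slides level any way 16 mm against 2 to 3 N of drag, without turning. x along the plate away from the bolt hole, z up. The deck's 13 mm hole is up to 11 mm off any way: probe for it with the drift's nose, which may drag the plate along
- bolt_hole (a point): centre, at the upper face of the plate, of the plain 11.5 mm through hole at the plate's other end, 116 mm from the drift hole; x points to the drift hole, z up. The deck's holes have the same pitch and direction, so with the drift home the deck's bolt hole lies within about 1 mm under this one
- drift: loose steel pin, 72 mm long, ~60 g, upright; origin at the tip, z to the handle. 6 mm diameter at the tip, widening evenly to 12 mm at 20 mm (enters a hole if within 3.5 mm of its centre; then follow the side force), 12 mm shank up to 34 mm, 20 mm collar from 34 to 38 mm, red square handle 16 x 16 mm (sides along x, y) from 38 to 72 mm. Starts hanging by its collar in either pocket of the stand
- bolt: loose brass thumb bolt, smooth shank (pushed in, not turned), 62 mm long, about 60 g, upright; origin at the tip, z to the head. 10 mm shank up to 24 mm, its first 3 mm chamfered from 7 mm; 20 mm collar from 24 to 28 mm, square head 16 x 16 mm (sides along x, y) from 28 to 62 mm. Starts hanging by its collar in the other pocket
- vial: amber glass jar with a black cap, 34 mm diameter, 70 mm high, loose, standing; origin under its centre. Leave alone
- lens: steel objective lens, 30 mm diameter, 44 mm high, loose, standing; origin under its centre. Leave alone
- dish: clear closed specimen dish, 84 mm diameter, 16 mm high, loose; origin under its centre. Leave alone
- slidebox: dark wooden slide box, 90 x 60 x 35 mm, loose; origin under its centre. Leave alone
- stand: fixed wooden stand, 130 x 60 x 46 mm (long along its x), origin at the centre of its underside; two pockets 15 mm wide and 40 mm deep, 32 mm either side of its middle along x, hold the drift and the bolt

How it is judged:
On the way, in this order (a step that is already met when the one before it is completed fails the run):
1. the drift is home in the yellow-ringed hole, its collar within 2.5 mm of the plate (horizontal distance between drift and drift_hole below 0.004 m and z of drift in the frame of drift_hole below -0.0315 m), for 0.2 s.
2. after that, the bolt is home in the other hole, its collar within 2.5 mm of the plate (horizontal distance between bolt and bolt_hole below 0.003 m and z of bolt in the frame of bolt_hole below -0.0215 m), for 0.2 s.
At the end, for the whole second after the job is handed in: The drift stands in the yellow-ringed hole and the bolt in the plain one, both upright (within 0.1 rad), their collars within 2.5 mm of the plate, at rest and let go (all of step 1 and all of step 2 and angle between each of drift, bolt's own z axis and vertical below 0.1 rad and linear speed of each of drift, bolt below 0.02 m/s); the robot touches nothing.
It fails at once if the drift is forced: more than 40 N between it and the microscope (contact force between drift and scope above 40 N).
It fails at once if the bolt is forced: more than 40 N between it and the microscope (contact force between bolt and scope above 40 N).
It fails at once if a bystander is pushed more than 20 mm or knocked over (distance of any of vial, lens, dish, slidebox from where it was at the start of the episode above 0.02 m or angle between any of vial, lens's own z axis and vertical above 0.5 rad).
It also fails if it takes over 72 s, if anything falls off the work surface, if the arm or the gripper's body presses on something with over 40 N, if the wrist force passes 120 N, or if a joint passes its speed limit or range.

## Working session

There is one attempt and no reset: what is moved stays moved. The work goes in short steps, each a Python script; the robot and the scene stay as the last script left them, time stands still between calls to the robot, and variables do not carry over. Pictures are saved under pics/ and viewed, and the job is handed in when it is done.

```bash
ls; mkdir -p pics
python3 - <<'E'
from workcell import *
import cv2,numpy as np
s=read_state();print(s)
for n in("scene","top","wrist"):
    im,d=capture(n);cv2.imwrite(f"pics/{n}0.png",im[:,:,::-1]);np.save(f"pics/{n}0.npy",d);print(n,get_calibration(n))
E
```

```text
pics
{'clock': 0.0, 'joint_pos': array([ 9.82686731e-01,  1.81559801e-01,  1.60802643e+00,  3.53985993e-06,
        1.35379870e+00, -2.06317285e-01]), 'joint_vel': array([ 0.00111827,  0.00037595,  0.00103849, -0.00121096, -0.0022107 ,
        0.0003002 ]), 'tau': array([-3.69588102e-03, -4.44877195e+01, -3.51327038e+01, -5.19661680e-04,
        9.03202454e-03,  1.75383155e-05]), 'position': array([0.21390895, 0.53312393, 0.23036471]), 'tool_rot': array([ 0.58602535,  0.39546051, -0.39663447, -0.58554792]), 'contact_force': array([ 0.17523623, -0.5404244 ,  0.31170563]), 'moment': array([-0.03825327, -0.01805153, -0.00358317]), 'opening': 0.08535110673267679}
scene {'camera_matrix': array([[453.80127736,   0.        , 278.7359154 ],
       [  0.        , 453.80127736, 207.05587161],
       [  0.        ,   0.        ,   1.        ]]), 'k1': -0.024974704355291467, 'R': array([[-0.67289098,  0.7394952 ,  0.01909407],
       [ 0.42815213,  0.41037913, -0.80515509],
       [-0.60324413, -0.53360643, -0.59275686]]), 't': array([ 0.39823507, -0.1712036 ,  1.57936781])}
top {'camera_matrix'
[... 282 characters left out ...]
1605e-02, -1.46047929e-01],
       [ 1.46066280e-01, -6.60883156e-04, -9.89274585e-01]]), 't': array([-0.01479667,  0.58441187,  1.24406035])}
wrist {'camera_matrix': array([[303.79176943,   0.        , 276.97136558],
       [  0.        , 303.79176943, 213.11477592],
       [  0.        ,   0.        ,   1.        ]]), 'k1': -0.02606563234108933, 'mount': array([[ 9.99999392e-01, -9.80965472e-04,  5.04183231e-04,
         4.37836511e-04],
       [-7.83017186e-04, -3.09476135e-01,  9.50906888e-01,
        -1.41533955e-01],
       [-7.76774146e-04, -9.50906704e-01, -3.09476715e-01,
         7.87981170e-02],
       [ 0.00000000e+00,  0.00000000e+00,  0.00000000e+00,
         1.00000000e+00]])}
```

View pics/scene0.png

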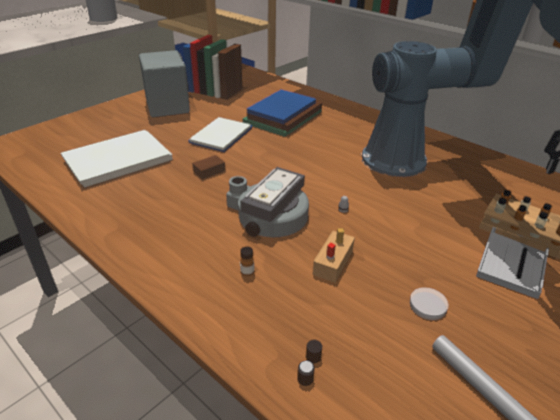

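View pics/top0.png

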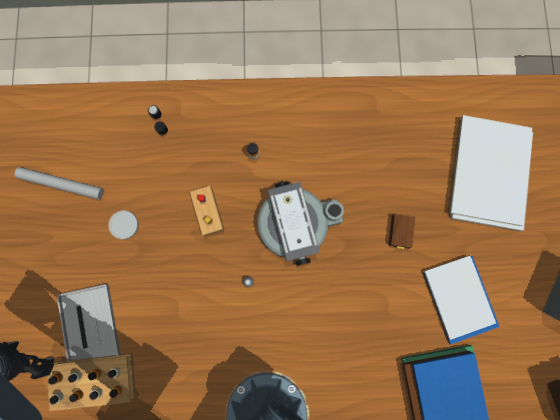

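View pics/wrist0.png

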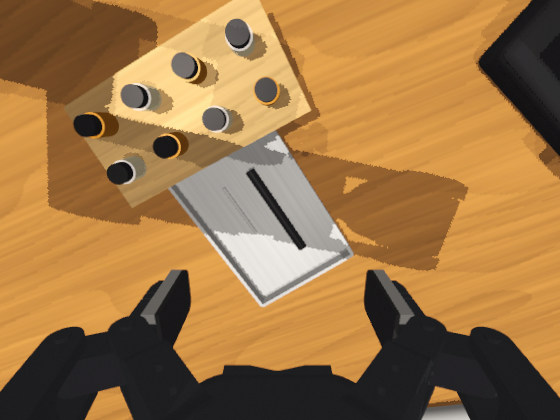

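```bash
cat > h.py <<'E'
from workcell import *
import cv2,numpy as np
from scipy.spatial.transform import Rotation as Ro
def ray(K,k1,u,v):
    x=np.array([(u-K[0,2])/K[0,0],(v-K[1,2])/K[1,1]]);p=x.copy()
    for _ in range(10): p=x/(1+k1*(p@p))
    return np.array([p[0],p[1],1.])
def pose_of(n,s=None):
    c=get_calibration(n)
    if n!="wrist": return c,c["R"].T,-c["R"].T@c["t"]
    R=Ro.from_quat(s["tool_rot"]).as_matrix();M=c["mount"]
    return c,R@M[:3,:3],R@M[:3,3]+s["position"]
def px(n,u,v,z=None,d=None,s=None):
    c,R,o=pose_of(n,s);r=ray(c["camera_matrix"],c["k1"],u,v)
    if d is not None: return o+R@(r*d)
    w=R@r; return o+w*(z-o[2])/w[2]
def proj(n,X,s=None):
    c,R,o=pose_of(n,s);p=R.T@(np.array(X)-o);a=p[:2]/p[2];a=a*(1+c["k1"]*(a@a));K=c["camera_matrix"]
    return K[0,0]*a[0]+K[0,2],K[1,1]*a[1]+K[1,2]
def crop(im,u0,u1,v0,v1,k,name):
    cv2.imwrite(name,cv2.resize(im[v0:v1,u0:u1],None,fx=k,fy=k,interpolation=cv2.INTER_CUBIC))
E
python3 - <<'E'
from h import *
im=cv2.imread("pics/top0.png");crop(im,180,350,130,290,4,"pics/topc.png")
d=np.load("pics/top0.npy")
for u,v in[(288,200),(299,241),(293,220),(202,198),(208,219),(206,210),(248,281),(252,150),(402,230),(123,225),(334,210),(281,184),(303,261)]: print(u,v,px("top",u,v,d=d[v,u]).round(4))
E
```

```text
288 200 [ 0.5858 -0.0709  0.0799]
299 241 [ 0.4721 -0.0978  0.0824]
293 220 [ 0.5278 -0.0822  0.1007]
202 198 [0.5956 0.1658 0.0848]
208 219 [0.5372 0.1494 0.0838]
206 210 [0.5677 0.1608 0.043 ]
248 281 [0.3668 0.0444 0.0437]
252 150 [0.7325 0.0268 0.0699]
402 230 [ 0.4995 -0.3931  0.0379]
123 225 [0.5326 0.4056 0.016 ]
334 210 [ 0.396  -0.0262  1.316 ]
281 184 [ 0.637  -0.0533  0.0487]
303 261 [ 0.4185 -0.1093  0.0473]
```

View pics/topc.png

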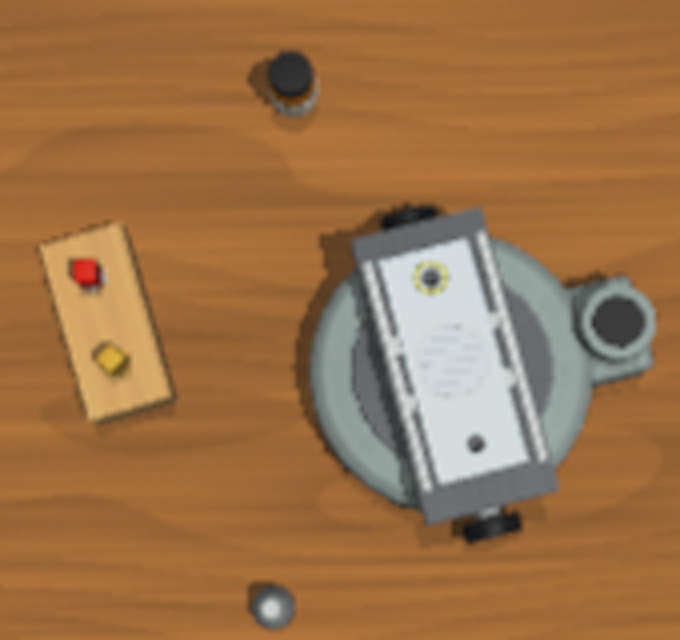

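```bash
cat >> h.py <<'E'
def quat(a):
    c,s=np.cos(a),np.sin(a)
    return Ro.from_matrix(np.array([[c,0,-s],[s,0,c],[0,-1,0]])).as_quat()
def yaw(s):
    m=Ro.from_quat(s["tool_rot"]).as_matrix();return np.arctan2(m[1,0],m[0,0])
def snap(n,name):
    s=read_state();im,d=capture(n);cv2.imwrite(f"pics/{name}.png",im[:,:,::-1]);np.save(f"pics/{name}.npy",d)
    import pickle;pickle.dump(s,open(f"pics/{name}.pkl","wb"));return s,im,d
E
python3 - <<'E'
from h import *
s=read_state();print(np.degrees(yaw(s)))
for a in range(-180,180,30):
  print(a,[ (None if q is None else q.round(2)) for q in (inverse_kinematics(p,quat(np.radians(a))) for p in ([.567,.158,.19],[.585,-.07,.2]))])
E
```

```text
68.1260363955743
-180 [array([ 0.07,  0.25,  1.61, -0.  ,  1.28, -3.07]), array([-0.32,  0.24,  1.6 , -0.  ,  1.3 ,  2.82])]
-150 [array([ 0.07,  0.25,  1.61, -0.  ,  1.28,  2.69]), array([-0.32,  0.24,  1.6 , -0.  ,  1.3 ,  2.3 ])]
-120 [array([ 0.07,  0.25,  1.61, -0.  ,  1.28,  2.16]), array([-0.32,  0.24,  1.6 , -0.  ,  1.3 ,  1.77])]
-90 [array([ 0.07,  0.25,  1.61, -0.  ,  1.28,  1.64]), array([-0.32,  0.24,  1.6 , -0.  ,  1.3 ,  1.25])]
-60 [array([0.07, 0.25, 1.61, 0.  , 1.28, 1.12]), array([-0.32,  0.24,  1.6 ,  0.  ,  1.3 ,  0.73])]
-30 [array([ 0.07,  0.25,  1.61, -0.  ,  1.28,  0.59]), array([-0.32,  0.24,  1.6 , -0.  ,  1.3 ,  0.2 ])]
0 [array([ 0.07,  0.25,  1.61, -0.  ,  1.28,  0.07]), array([-0.32,  0.24,  1.6 , -0.  ,  1.3 , -0.32])]
30 [array([ 0.07,  0.25,  1.61, -0.  ,  1.28, -0.45]), array([-0.32,  0.24,  1.6 , -0.  ,  1.3 , -0.84])]
60 [array([ 0.07,  0.25,  1.61,  0.  ,  1.28, -0.98]), array([-0.32,  0.24,  1.6 ,  0.  ,  1.3 , -1.37])]
90 [array([ 0.07,  0.25,  1.61, -0.  ,  1.28, -1.5 ]), array([-0.32,  0.24,  1.6 , -0.  ,  1.3 , -1.89])]
120 [array([ 0.07,  0.25,  1.61, -0.  ,  1.28, -2.02]), array([-0.32,  0.24,  1.6 , -0.  ,  1.3 , -2.41])]
150 [array([ 0.07,  0.25,  1.61, -0.  ,  1.28, -2.55]), array([-0.32,  0.24,  1.6 , -0.  ,  1.3 , -2.94])]
```

Run:
```python
from h import *
move_to([.528,-.083,.28],quat(0.26)); gripper_to(.045,30)
print(read_state()["clock"]); s,_,_=snap("wrist","plate")
move_to([.567,.158,.19],quat(0.26)); s,_,_=snap("wrist","stand");print(s["clock"],s["contact_force"],s["position"])
```

```text
3.0833
4.15 [ 0.27990674  0.38901324 -0.44998827] [0.56754381 0.1570859  0.19060165]
```

View pics/plate.png

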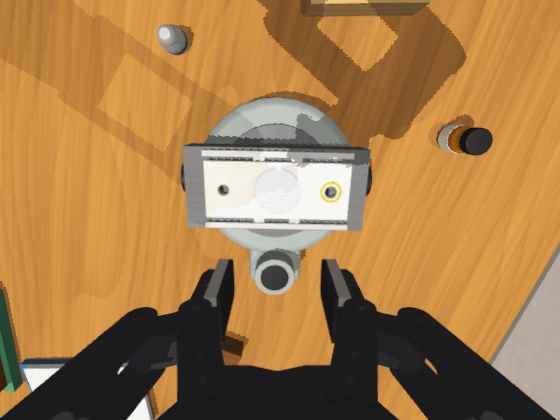

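View pics/stand.png

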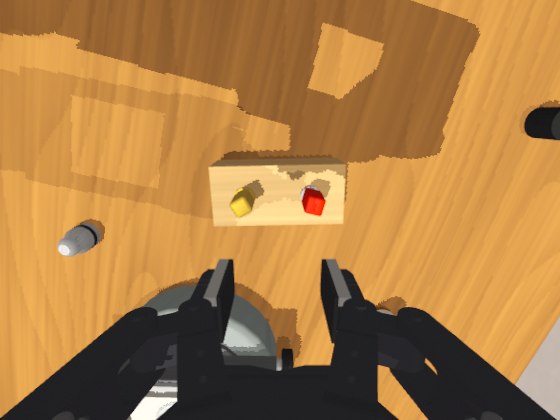

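Run:
```python
from h import *
im=cv2.imread("pics/stand.png");crop(im,200,360,140,240,5,"pics/standc.png")
im=cv2.imread("pics/plate.png");crop(im,175,385,135,245,3.8,"pics/platec.png")
```

```text
(no output)
```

View pics/standc.png

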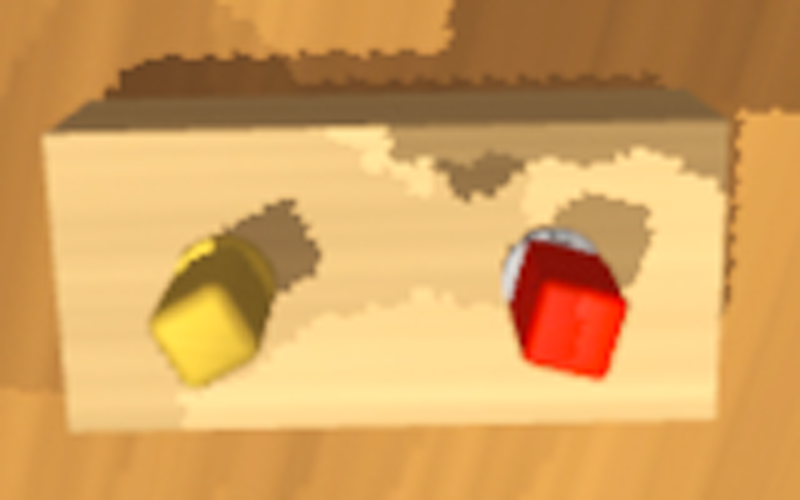

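View pics/platec.png

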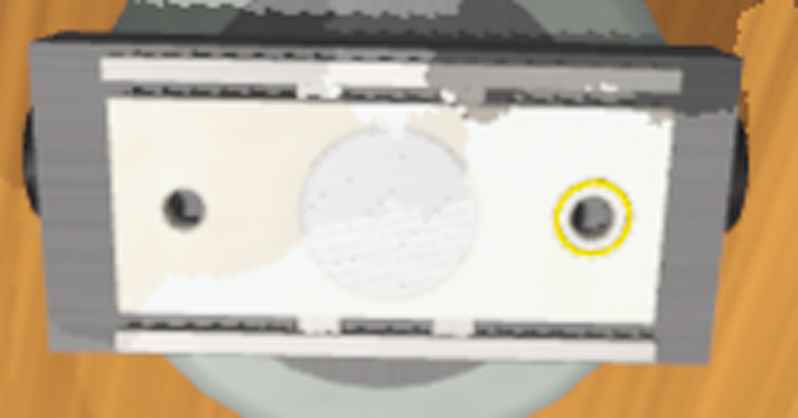

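Run:
```python
from h import *
import pickle
S=pickle.load(open("pics/stand.pkl","rb"));P=pickle.load(open("pics/plate.pkl","rb"))
for nm,c in(("drift",[(545,278),(625,300),(602,380),(522,360)]),("bolt",[(207,282),(255,345),(198,387),(152,322)])):
    p=np.array([px("wrist",200+u/5-.4,140+v/5-.4,z=.084,s=S) for u,v in c])
    print(nm,p.mean(0).round(4),[np.degrees(np.arctan2(*(p[(i+1)%4]-p[i])[1::-1])).round(1) for i in range(4)],[np.linalg.norm(p[(i+1)%4]-p[i]).round(4) for i in range(4)])
for u,v in((592,217),(184,209)): print(px("wrist",175+u/3.8-.4,135+v/3.8-.4,z=.104,s=P))
print("top",px("top",287.4,198.9,z=.104),px("top",298.6,240.4,z=.104),px("top",201.3,197.6,z=.084),px("top",207.4,219.2,z=.084))
```

```text
drift [0.5977 0.1707 0.084 ] [np.float64(-0.9), np.float64(-88.1), np.float64(-179.8), np.float64(91.3)] [np.float64(0.0142), np.float64(0.0147), np.float64(0.0144), np.float64(0.0149)]
bolt [0.5369 0.1538 0.084 ] [np.float64(-40.1), np.float64(-128.1), np.float64(137.1), np.float64(50.9)] [np.float64(0.0136), np.float64(0.0126), np.float64(0.0138), np.float64(0.0119)]
[ 0.58423212 -0.06750272  0.104     ]
[ 0.47216567 -0.09479823  0.104     ]
top [ 0.58510759 -0.068473    0.104     ] [ 0.47237078 -0.09549356  0.104     ] [0.59689127 0.16780547 0.084     ] [0.53669837 0.15097619 0.084     ]
```

Run:
```python
from h import *
a=.24; p=np.array([.5847,-.068])-0.07*np.array([-np.sin(a),np.cos(a)])
move_to([*p,.15],quat(a)); s,im,d=snap("wrist","hole");print(s["clock"])
u,v=proj("wrist",[.5847,-.068,.104],s);print(u,v)
u,v=int(u),int(v);crop(im[:,:,::-1],u-35,u+35,v-30,v+30,10,"pics/holec.png");print(u-35,v-30)
```

```text
5.3417
275.2093566179672 132.46881407516003
240 102
```

View pics/holec.png

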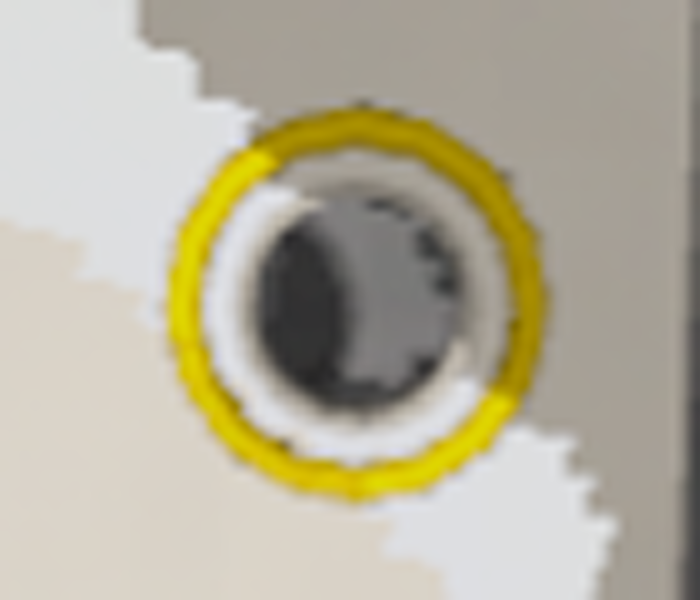

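View pics/hole.png

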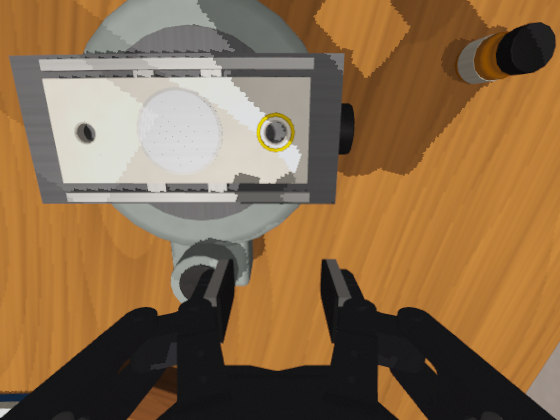

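Run:
```python
from h import *
im=cv2.imread("pics/hole.png")
g=im[102:162,240:310];g=cv2.convertScaleAbs(g,alpha=2.2);cv2.imwrite("pics/hc2.png",cv2.resize(g[15:45,20:52],None,fx=18,fy=18,interpolation=cv2.INTER_NEAREST))
g=cv2.convertScaleAbs(im[117:149,69:103],alpha=2.2);cv2.imwrite("pics/bc2.png",cv2.resize(g,None,fx=18,fy=18,interpolation=cv2.INTER_NEAREST))
```

```text
(no output)
```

View pics/hc2.png

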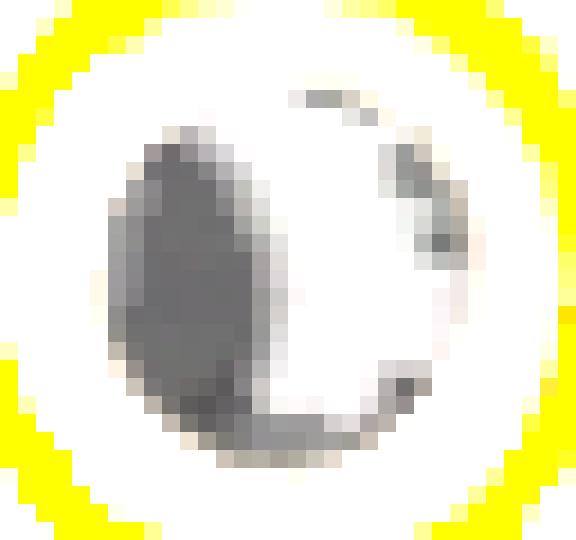

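View pics/bc2.png

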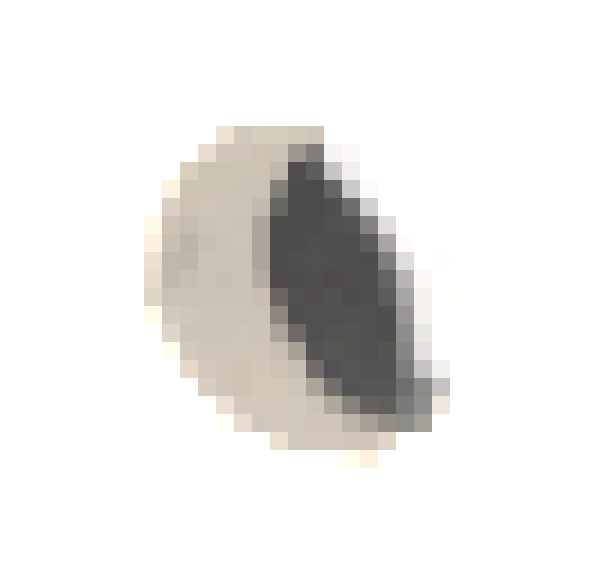

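Run:
```python
from h import *
import pickle
from scipy.optimize import least_squares
s=pickle.load(open("pics/hole.pkl","rb"))
E=[(215,140),(245,165),(260,190),(270,220),(275,270),(275,310),(268,350),(255,395)]
p=np.array([px("wrist",260+u/18-.5,117+v/18-.5,z=.096,s=s)[:2] for u,v in E])
h=px("wrist",240+359/10-.5,102+302/10-.5,z=.104,s=s)[:2];print("plate hole",h)
for g in(-.006,.006):
  f=least_squares(lambda c:np.linalg.norm(p-c,axis=1)-.0065,h+[g,0]);print(f.x,(f.x-h)*1e3,np.hypot(*(f.x-h)),f.cost**.5)
R=lambda a:np.array([[np.cos(a),np.sin(a)],[-np.sin(a),np.cos(a)]])
```

```text
plate hole [ 0.5847055  -0.06753807]
[ 0.57836603 -0.06990241] [-6.33946273 -2.36433731] 0.0067660090589541115 0.00026356014029635307
[ 0.58931948 -0.0657305 ] [4.613986   1.80756445] 0.004955416839023496 0.0019598380086953433
```

Run:
```python
from h import *
q=quat(np.radians(-.5)); x,y=.5973,.1693
move_to([x,y,.125],q)
print("contact",move_linear([x,y,.053],vel=.1,until_force=6),read_state()["position"])
gripper_to(0.005,60); s=read_state();print(s["opening"],s["contact_force"],s["clock"])
move_linear([x,y,.19],vel=.15); s,im,d=snap("wrist","grip1");print(s["clock"],s["contact_force"],s["opening"])
```

```text
contact False [0.59788958 0.16927245 0.05356496]
0.014789580868681176 [0.61716053 0.06706715 4.56937645] 7.8
8.8667 [ 0.74193637  0.14407535 -1.18764302] 0.015062566425918323
```

View pics/grip1.png

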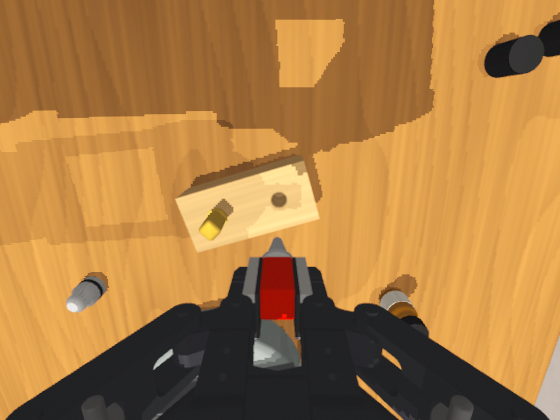

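Run:
```python
from h import *
import pickle
s=pickle.load(open("pics/grip1.pkl","rb"));im=cv2.imread("pics/grip1.png")
for dz in(.039,.041,.043):print(proj("wrist",s["position"]-[0,0,dz],s))
crop(im,230,330,190,330,5,"pics/g1c.png");print(s["position"],px("wrist",279,199,z=.046,s=s))
```

```text
(np.float64(276.16285358069865), np.float64(243.91056244325256))
(np.float64(276.174527088391), np.float64(242.6697982013307))
(np.float64(276.1859796844489), np.float64(241.4525611387684))
[0.59641489 0.16919232 0.18859784] [0.59878571 0.17086673 0.046     ]
```

View pics/g1c.png

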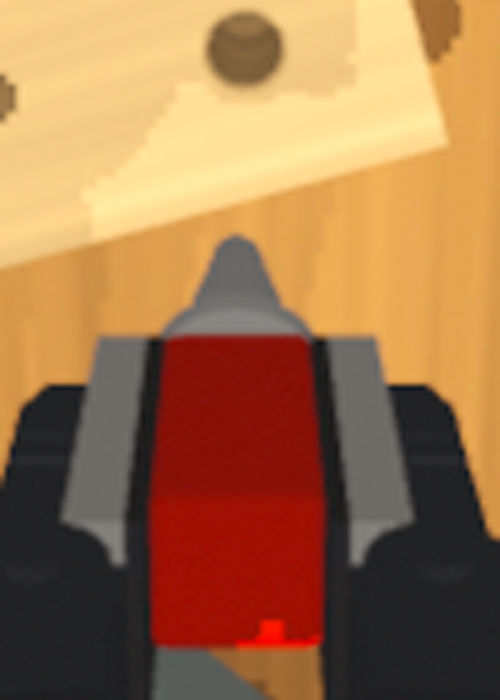

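```bash
cat >> h.py <<'E'
def st(b=None):
    s=read_state();f=s["contact_force"]-(0 if b is None else b);return s["position"],f,s["clock"]
E
python3 - <<'E'
from h import *
q=quat(np.radians(-.5))
P=np.array([.5842,-.0684]);D=np.array([.5779,-.0708])
move_to([*P,.17],q); sleep(.2)
p,b,t=st();print(p,b,t); np.save("b.npy",b)
hit=move_linear([*P,.1395],vel=.04,until_force=5)
p,f,t=st(b);print("in plate",hit,p,p[2]-.0416,f,t)
if not hit:
    hit=move_linear([*D,.1395],vel=.03,until_force=12)
    p,f,t=st(b);print("drag",hit,p,f,t)
E
```

```text
[ 0.58450321 -0.06686341  0.17009905] [-0.00117155 -0.89981081 -0.02236736] 10.0667
in plate False [ 0.5844173  -0.06850881  0.13974728] 0.09814727647717703 [-0.04914773  0.33511239 -0.69396493] 10.9833
drag False [ 0.57786911 -0.07083509  0.13982674] [ 0.47831865  1.66554923 -0.08180781] 11.3583
```

Run:
```python
from h import *
b=np.load("b.npy")
D=np.array([.5779,-.0708])
hit=move_linear([*D,.132],vel=.03,until_force=6)
p,f,t=st(b);print(hit,p,p[2]-.0416,f,t)
s,im,d=snap("wrist","in1");crop(im[:,:,::-1],180,380,170,330,4,"pics/in1c.png")
```

```text
False [ 0.57778363 -0.07068469  0.13150213] 0.08990213139087375 [ 1.64921986  2.18577297 -1.75840652] 11.7583
```

View pics/in1c.png

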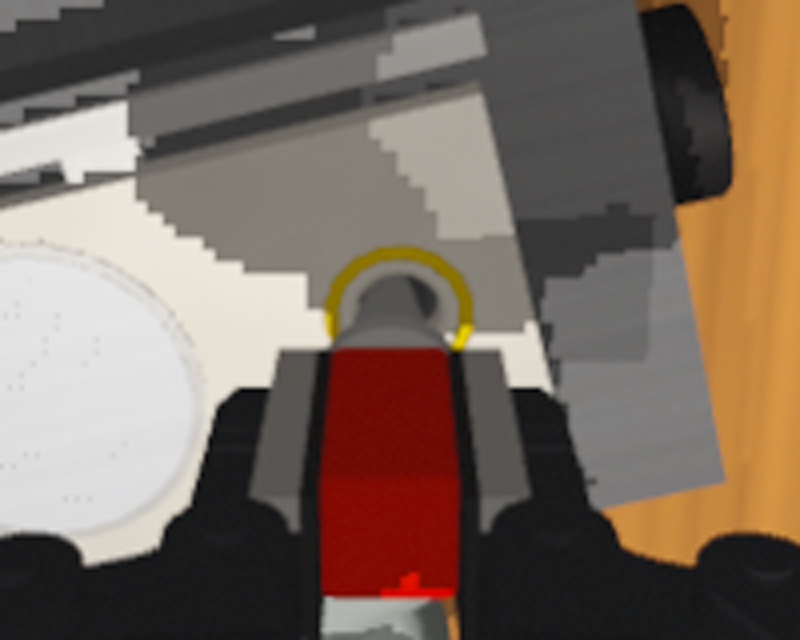

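```bash
cat >> h.py <<'E'
def insert(xy,z0,zend,b,step=.0015,vel=.02,lim=9,gain=.00012,tmax=14):
    xy=np.array(xy,float);z=z0;t0=st()[2];n=0;stall=0
    while z>zend:
        z=max(z-step,zend)
        hit=move_linear([*xy,z],vel=vel,until_force=lim)
        p,f,t=st(b);l=f[:2];m=np.hypot(*l)
        print("%d z%.4f xy %.4f %.4f f %.1f %.1f %.1f t%.2f"%(hit,p[2],*xy,*f,t))
        if m>2: xy=xy+np.clip(gain*l*(m-1.5)/m,-.0008,.0008)
        if hit or f[2]>12:
            z=p[2]+.0005;stall+=1
            move_linear([*xy,z],vel=vel)
            if stall>6:print("stall");break
        if t-t0>tmax:break
    return xy
E
python3 - <<'E'
from h import *
b=np.load("b.npy")
xy=insert([.5779,-.0708],.1315,.119,b); np.save("xy.npy",xy)
E
```

```text
0 z0.1299 xy 0.5779 -0.0708 f 1.9 1.5 -1.7 t12.06
0 z0.1285 xy 0.5780 -0.0707 f 0.9 2.2 -0.7 t12.31
0 z0.1270 xy 0.5780 -0.0706 f 1.8 1.9 -0.2 t12.56
0 z0.1253 xy 0.5781 -0.0705 f 1.9 1.6 -1.4 t12.81
0 z0.1238 xy 0.5782 -0.0705 f 1.5 1.8 0.2 t13.06
0 z0.1223 xy 0.5783 -0.0704 f 2.4 1.2 -1.3 t13.31
0 z0.1208 xy 0.5784 -0.0703 f 0.6 0.6 -0.4 t13.56
0 z0.1195 xy 0.5784 -0.0703 f -0.8 0.9 2.1 t13.81
0 z0.1192 xy 0.5784 -0.0703 f -1.5 -0.8 4.3 t14.06
```

Run:
```python
from h import *
b=np.load("b.npy")
xy=insert(np.load("xy.npy"),.1188,.1108,b,lim=8,step=.001,gain=.0002); np.save("xy.npy",xy)
```

```text
0 z0.1180 xy 0.5784 -0.0703 f -2.8 0.4 5.1 t14.31
0 z0.1169 xy 0.5781 -0.0703 f -3.0 -0.3 3.3 t14.56
0 z0.1158 xy 0.5778 -0.0703 f -2.2 -1.5 4.2 t14.81
0 z0.1147 xy 0.5776 -0.0704 f -1.4 -1.3 2.6 t15.06
0 z0.1137 xy 0.5776 -0.0704 f -1.1 -1.5 2.2 t15.31
0 z0.1127 xy 0.5776 -0.0704 f -0.2 -2.1 3.5 t15.56
0 z0.1119 xy 0.5776 -0.0706 f -0.9 -1.3 4.6 t15.81
0 z0.1118 xy 0.5776 -0.0706 f -4.6 -0.4 10.3 t16.06
```

Run:
```python
from h import *
xy=np.load("xy.npy")
gripper_to(.04); p=st()[0]; move_linear([p[0],p[1],.19],vel=.15)
a=.24; m=np.array([.5784-.0564,-.0703-.0137])
move_to([*m,.24],quat(a))
s,im,d=snap("wrist","done1");crop(im[:,:,::-1],150,400,120,300,3.2,"pics/done1c.png");print(s["clock"])
```

```text
17.5
```

View pics/done1c.png

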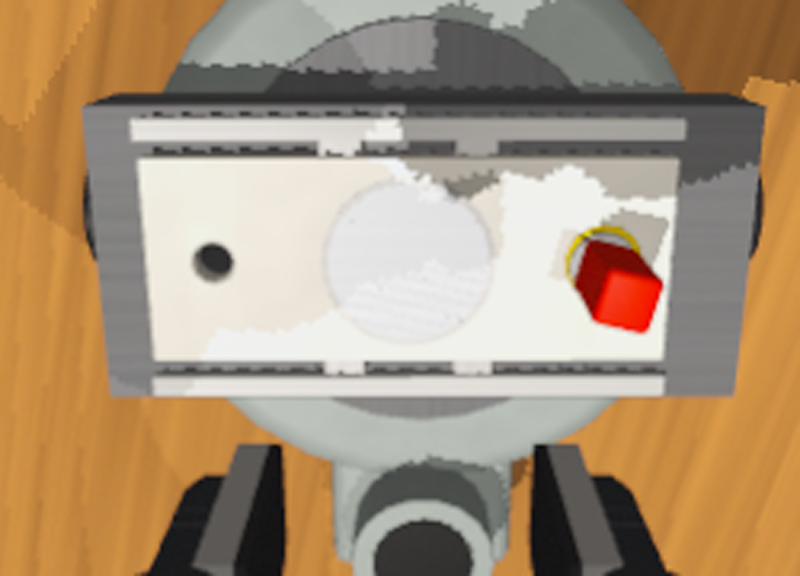

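Run:
```python
from h import *
import pickle
s=pickle.load(open("pics/done1.pkl","rb"));d=np.load("pics/done1.npy")
u,v=150+627/3.2,120+300/3.2;print(px("wrist",u,v,d=d[int(v),int(u)],s=s))
c=[(603,268),(663,288),(642,333),(592,318)]
print("handle top",np.mean([px("wrist",150+a/3.2-.4,120+e/3.2-.4,z=.142,s=s) for a,e in c],0))
im=cv2.imread("pics/done1.png");crop(im,200,235,185,220,18,"pics/bh.png")
print("hole",px("wrist",150+213/3.2-.4,120+262/3.2-.4,z=.104,s=s))
```

```text
[ 0.57795065 -0.06958422  0.1408495 ]
handle top [ 0.57683105 -0.06966014  0.142     ]
hole [ 0.46608652 -0.09635473  0.104     ]
```

View pics/bh.png

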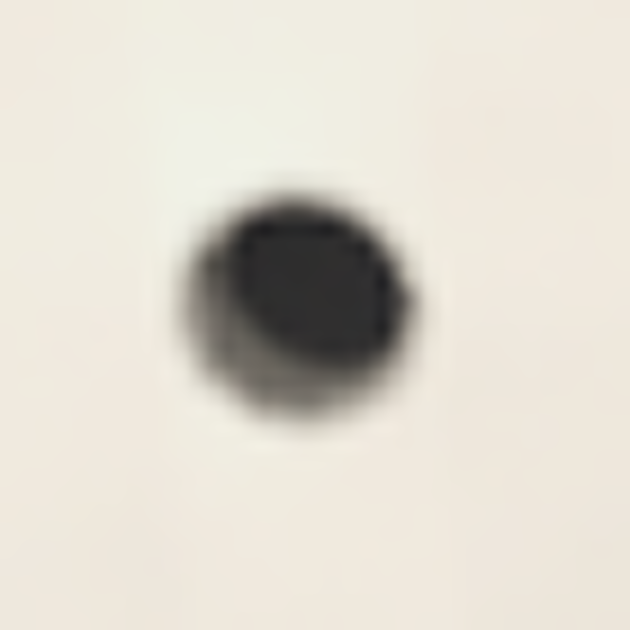

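Run:
```python
from h import *
q=quat(np.radians(-40)); x,y=.5368,.1530
move_to([x,y,.125],q)
s,im,d=snap("wrist","pre2")
print("contact",move_linear([x,y,.053],vel=.1,until_force=6),read_state()["position"])
gripper_to(0.005,60); s=read_state();print(s["opening"],s["contact_force"],s["clock"])
move_linear([x,y,.18],vel=.15);sleep(.1); s,im,d=snap("wrist","grip2");print(s["clock"],s["contact_force"],s["opening"],s["position"])
crop(im[:,:,::-1],230,330,190,330,5,"pics/g2c.png")
for dz in(.029,.031,.033):print(proj("wrist",s["position"]-[0,0,dz],s))
```

```text
contact False [0.53735275 0.15301059 0.05354298]
0.01532689594150601 [-0.98792606 -0.09589518  5.82241604] 20.05
21.15 [-0.16117405 -0.20668449 -0.17812511] 0.01549192594013432 [0.53589351 0.15292715 0.17852413]
(np.float64(276.69062732993154), np.float64(250.96797741954236))
(np.float64(276.69760828210315), np.float64(249.59152841393373))
(np.float64(276.7044505544526), np.float64(248.2424414502364))
```

View pics/g2c.png

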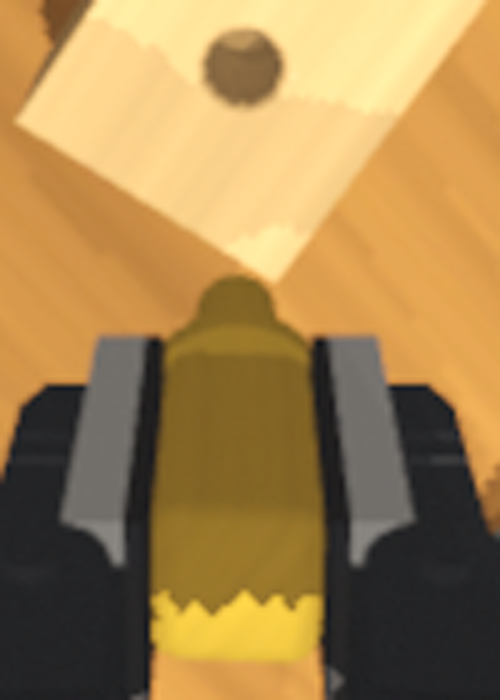

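Run:
```python
from h import *
q=quat(np.radians(-40)); H=[.4660,-.0962]
move_to([*H,.18],q);move_linear([*H,.145],vel=.08); sleep(.2)
p,b,t=st();print(p,b,t);np.save("b2.npy",b)
hit=move_linear([*H,.1315],vel=.03,until_force=5)
p,f,t=st(b);print(hit,p,p[2]-.0315,f,t)
```

```text
[ 0.4664166  -0.09637797  0.14558612] [ 0.36326726  0.7037944  -0.7987611 ] 23.0083
False [ 0.46589746 -0.09617749  0.13133201] 0.0998320059068055 [-0.17997328 -0.66721909  0.28690398] 23.6083
```

Tip is 4 mm inside the plate with no contact. Continuing into the deck.

Run:
```python
from h import *
b=np.load("b2.npy")
xy=insert([.4660,-.0962],.1315,.1105,b,lim=7,step=.001,gain=.0003,tmax=12); np.save("xy2.npy",xy)
```

```text
0 z0.1305 xy 0.4660 -0.0962 f -0.8 -1.5 0.1 t23.86
0 z0.1295 xy 0.4660 -0.0962 f -1.0 -1.6 -0.2 t24.11
0 z0.1284 xy 0.4660 -0.0962 f -0.8 -1.4 0.2 t24.36
0 z0.1274 xy 0.4660 -0.0962 f -0.6 -1.3 0.1 t24.61
0 z0.1264 xy 0.4660 -0.0962 f -0.7 0.1 0.7 t24.86
0 z0.1254 xy 0.4660 -0.0962 f -1.2 0.1 0.1 t25.11
0 z0.1244 xy 0.4660 -0.0962 f -0.5 -0.7 -0.2 t25.36
0 z0.1235 xy 0.4660 -0.0962 f -0.1 -1.9 -0.0 t25.61
0 z0.1225 xy 0.4660 -0.0962 f -0.9 -2.0 0.2 t25.86
0 z0.1214 xy 0.4659 -0.0964 f -0.7 -1.9 0.2 t26.11
0 z0.1204 xy 0.4659 -0.0965 f -0.0 -1.6 0.7 t26.36
0 z0.1194 xy 0.4659 -0.0965 f -0.1 -0.4 -0.8 t26.61
0 z0.1184 xy 0.4659 -0.0965 f -0.8 -0.3 -0.4 t26.86
0 z0.1174 xy 0.4659 -0.0965 f -0.2 -1.0 0.2 t27.11
0 z0.1164 xy 0.4659 -0.0965 f -0.3 -0.8 -0.1 t27.36
0 z0.1154 xy 0.4659 -0.0965 f -0.4 -0.2 -0.1 t27.61
0 z0.1144 xy 0.4659 -0.0965 f -0.1 -0.4 0.2 t27.86
0 z0.1134 xy 0.4659 -0.0965 f 0.2 -1.1 1.4 t28.11
0 z0.1124 xy 0.4659 -0.0965 f 0.1 -0.5 0.1 t28.36
0 z0.1119 xy 0.4659 -0.0965 f -1.6 -0.7 5.1 t28.61
0 z0.1118 xy 0.4659 -0.0965 f -4.7 0.6 11.1 t28.86
```

Collar contact at the same height as expected for flush. Releasing and looking.

Run:
```python
from h import *
gripper_to(.04); p=st()[0]; move_linear([p[0],p[1],.2],vel=.15)
move_to([.522,-.084,.25],quat(.24))
s,im,d=snap("wrist","done2");crop(im[:,:,::-1],150,400,120,300,3.2,"pics/done2c.png");print(s["clock"])
s2,im2,d2=snap("scene","sceneE");crop(im2[:,:,::-1],190,390,140,290,4,"pics/sceneEc.png");snap("top","topE")
```

```text
30.8083
```

View pics/done2c.png

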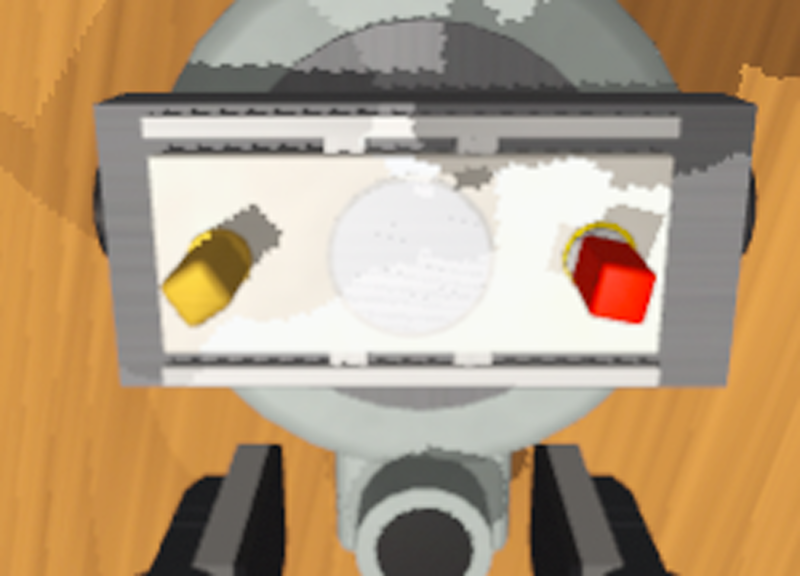

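View pics/sceneEc.png

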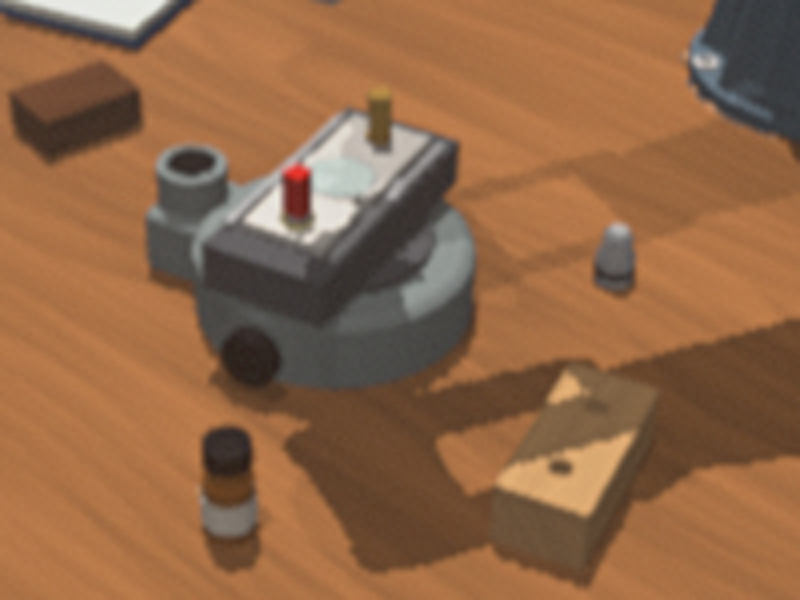

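Run:
```python
from h import *
import pickle
s=pickle.load(open("pics/done2.pkl","rb"));d=np.load("pics/done2.npy")
for x,y in((198,290),(627,293),(410,250)):
    u,v=150+x/3.2,120+y/3.2;print(px("wrist",u,v,d=np.median(d[int(v)-1:int(v)+2,int(u)-1:int(u)+2]),s=s).round(4))
a=np.load("pics/top0.npy");b=np.load("pics/topE.npy")
for u,v in((248,281),(252,150),(402,230),(123,225)):print(a[v,u]-b[v,u])
sleep(.5);print(read_state()["contact_force"]);close_job()
```

```text
[ 0.4671 -0.096   0.1409]
[ 0.5795 -0.0696  0.1411]
[ 0.5223 -0.0814  0.104 ]
0.5940312
-0.00043201447
-0.004149556
-0.0011788607
[ 0.92551003  0.12703209 -0.11782803]
the job is handed in; nothing more can be done
```

The stage plate is locked. The drift pin is home in the yellow-ringed hole, the bolt is home in the plain one, and both are released. I handed the job in at about 31.5 s of the 72 s; it reports no verdict.

- **Finding the deck hole:** A close wrist picture showed it through the plate's drift hole, about 6.8 mm off. I dragged the plate across with the drift's nose, then lowered the pin while following the side force. The bolt was fitted the same way.
- **Forces:** The highest readings were 10.3 N vertical for the drift and 11.1 N for the bolt, both as the collar touched the plate. These come from the wrist force between steps, against a 40 N limit.
- **Seating:** Both stopped at a tool height of 0.1118 m, against an expected 0.1116 and 0.1115 m. By depth, the handle tops read 0.141 m where 0.142 m is expected. Both pins look upright in the last pictures.
- **Bystanders:** The vial, lens and slide box stand normally in the last scene picture. Top-camera depth changed by at most 4 mm at the vial, slide box and dish. The dish was checked only this way.
- **Check that failed:** The lens depth comparison gave no usable value (0.59 m difference, most likely the arm in the way or a missing reading). I relied on the scene picture for it.

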